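# Pack the hub kit on its post and put the lid on

### The arm

A 6-joint arm with a two-finger parallel gripper is mounted at the origin on the work surface. World frame = base frame: x ahead of the robot, y to its left, z up, the work surface at z = 0. Lengths are in m, angles in rad, forces in N, time in s.
With the tool pointing down it reaches from about 0.35 to 0.975 m from the base axis. Payload 4.9 kg.
Tool frame: the origin (TCP) lies midway between the tips of the shut fingers; the grasp point (between the pads) lies 19 mm behind it; z points along the fingers, y is the line along which they close (so a half turn about z gives the same grasp; the last joint's range is limited). The gripper opens to 85 mm and grips with 20 to 120 N. Pads are 22 mm wide; open, the fingers measure 114 mm over their backs; the gripper's body (76 mm by 85 mm) begins 54 mm behind the grasp point. The pads swing forward as they close: fully open they stand 13 mm farther back than shut.
Start: joints at [1.007, 0.053, 1.613, -0, 1.476, -0.119], TCP at [0.269, 0.564, 0.231] pointing down, gripper open.
Joint ranges: [-3.01, 3.01], [-1.01, 2.22], [0.06, 2.58], [-1.02, 4.17], [0.09, 2.62], [-3.14, 3.14]. Speed limits (rad/s): [2.57, 2.57, 3.14, 3.14, 3.14, 3.14].

### API

Orientations are given as a unit quaternion [w, x, y, z].
In Python, from plant import state, grab_frame, camera_info, job_done, spot_in, masks_of, pinpoint gives the robot as it stands.
- The arm moves only by the shell command python3 -m handwheel 'ROWS' [OPENING]. ROWS is JSON, a list that holds one entry, the list of rows, each a list of 6 numbers: the shift along the world's x, y, z in m, then the turn, a rotation vector about the world's x, y, z in degrees. In form: [[[tx, ty, tz, ax, ay, az], ...]]. A call has 1 to 20 rows; each row shifts and turns the commanded pose from where the row before left it; what a row does not reach is not made up. A row lasts 1/12 s, in which the tool goes at most 41.7 mm and 7.16 degrees, less where a joint would pass 70% of its speed; a pose out of reach is approached as far as the arm can. A call is refused whole if a number of a shift passes 0.0417 or a number of a turn 7.16, either way. A call with a gripper value outside its range is refused whole. OPENING is the opening, from 0 (shut) to 1 (fully open), set as the call begins (- or left out, the last holds). The fingers move at their own pace and stop on an object; the grip force is fixed at half the most. Time passes only in rows, so rows that do not move let the fingers close. It gives the time, the measured TCP pose, the force, the opening and the grip force at its end, in the units of the state.
- state(): the state, without advancing time (a new reading comes with each control period).
- grab_frame(name): name is "side" or "top" or "wrist"; returns (picture, depth): 480x640x3 uint8, blue, green, red; 480x640 float32, m along the optical axis (not along the pixel's ray), 0 where there is no reading.
- camera_info(name): a dict with "fx", "fy", "cx", "cy" (pixels), "T" (4x4, takes a point from camera to world coordinates). Camera axes: x right, y up, looking along -z (the intrinsics and any distortion apply to the point x, -y, -z); pixel columns grow to the right and rows downward; lengths in m; the calibration is good to about 2 mm. A picture is of the moment at which its call begins: read the wrist's pose just before it. camera_info takes no time and is no camera call; for the wrist camera it gives the pose at the moment of the call.
- job_done(): hands the job in; it is judged then, once.
Trained networks look in the newest picture that a camera, given by its name, has taken for a name from the list of things; names that differ only in an ending like _2 or _b are one class to them, and where a whole thing is asked for, a point or a joint stands for the part that bears it (a point fixed in the world has none). Each returns a list of dicts, best first, with "conf" (0 to 1); they miss things now and then, are a little off and sometimes report something else, mostly with a low value. They report only what shows in the picture. A call takes as long as a camera call. They do not tell look-alikes from the thing itself.
- spot_in(camera, thing): "box" ([left, top, width, height] in pixels, round what is visible of it).
- masks_of(camera, thing): "region" (480x640 bool, what is visible of it) and "box" ([left, top, width, height] in pixels, round what is visible of it).
- pinpoint(camera, thing): "position" ([column, row] in pixels: a listed point, or the origin of a listed thing).
The state is a dict: "time": time; "joint_pos": joint angles; "joint_vel": joint speeds; "joint_efforts": joint torques, N m; "tool_pos": TCP position; "tool_rot": TCP orientation; "contact_force": force on the tool from outside, world axes, zero at the start; "ft_torque": the same for the moment, N m; "gripper_width": opening from 0.0 (shut) to 1.0 (fully open); "grasp_force": force on a finger pad.
Only numpy, scipy, OpenCV 4.12 (cv2) and the standard library are available. Lean on these libraries where they do the work, as an engineer would, in place of code of your own. Each camera call takes 0.05 s, during which the arm holds its last target. There are 200 camera calls.

### The job

Pack the hub parts into the red box, threading them one at a time over the post in the middle: first the dark sprocket with its narrow hub upwards, then the silver-and-blue bearing, then the brass bush on top, each lying flat on the one before. Then put the lid on so that it sits down fully on the rim all round, and leave the can, the jar and the wrench where they are.

Things in the scene. Friction and masses are not known exactly. Their poses are not given: they have to be found in the camera images.
- kit_box: Red square steel box, open at the top, fixed to the bench; 160 x 160 mm outside, 73 mm high, walls 4 mm, inner floor 5 mm above its underside. A dark steel post of 12 mm diameter with a tapered tip stands at its centre, up to 59 mm above the underside. Origin: centre of the underside; z up, x and y along its sides.
- lid: Loose lid, right way up: red plate 168 x 168 x 4 mm, 0.3 kg. Lip below: square frame 140 mm wide, 8 mm deep, goes inside the walls with 6 mm play. Black bar handle 80 mm long along x, 16 mm wide along y, bar 32 to 50 mm above the origin. Origin: centre of the lip's lower edge, plate 8 to 12 mm above; seated, it is 65 mm above the box's origin. Fits at any quarter turn.
- sprocket: Loose dark steel chain sprocket, 0.28 kg: toothed disc 87 mm across the teeth and 8 mm thick, on it a round hub of 44 mm diameter that ends 22 mm above the underside (grip the hub). Bore 28 mm right through. Lies hub up. Origin: centre of the underside, z up through the bore; in the box it lies 5 mm above the box's origin.
- bearing: Loose silver ball bearing with a blue ring on its top face, 0.14 kg: outer diameter 52 mm, height 15 mm, bore 28 mm. Lies flat. Origin: centre of the underside, z up; on the sprocket in the box it lies 27 mm above the box's origin.
- bush: Loose brass bush, 0.10 kg: outer diameter 40 mm, height 20 mm, bore 28 mm. Stands upright. Origin: centre of the underside, z up; on the bearing in the box it lies 42 mm above the box's origin.
- grease_can: Bystander: yellow-labelled can, 64 mm diameter, 90 mm high, standing. Origin: centre of the underside.
- bolt_jar: Bystander: clear jar with black cap, 60 mm diameter, 70 mm high, standing. Origin: centre of the underside.
- wrench: Bystander: steel wrench, 170 mm long, lying along its x. Origin near its middle, on the bench.
Mind the look-alikes: they are no part of the job. There is more than one size of the bearing; the one meant has the size given above.

How it is judged:
By the outcome, as a careful person would: the job done as asked, in the order asked, and still so for the second after the job is handed in, with the robot touching nothing.
It also fails if it takes over 128 s, if anything falls off the work surface, if the arm or the gripper's body presses on something with over 40 N, if the wrist force passes 120 N, or if a joint passes its speed limit or range.

## Working session

There is one attempt and no reset: what is moved stays moved. The work goes in short steps, Python scripts to look and compute and a shell command to move; the robot and the scene stay as the last step left them, time stands still between calls to the robot, and variables do not carry over. Pictures are saved under pics/ and viewed, at most 14 in all, crops included, and the job is handed in when it is done.

```bash
mkdir -p pics; ls
cat > h.py <<'E'
import numpy as np, cv2
from plant import *
def p2w(ci,u,v,d):
    c=np.array([(u-ci['cx'])/ci['fx']*d,-(v-ci['cy'])/ci['fy']*d,-d,1.0]); return (np.array(ci['T'])@c)[:3]
def cloud(ci,depth):
    v,u=np.mgrid[:480,:640]; d=depth
    c=np.stack([(u-ci['cx'])/ci['fx']*d,-(v-ci['cy'])/ci['fy']*d,-d,np.ones_like(d)],-1)
    return (c@np.array(ci['T']).T)[...,:3]
def proj(ci,p):
    c=np.linalg.inv(np.array(ci['T']))@np.r_[p,1]; return ci['cx']+ci['fx']*c[0]/-c[2], ci['cy']-ci['fy']*c[1]/-c[2]
E
python3 - <<'E'
from h import *
for n in ("top","side"):
    im,d=grab_frame(n); cv2.imwrite(f'pics/{n}0.png',im); np.save(n+'0.npy',d); ci=camera_info(n); print(n,{k:(v if k!='T' else np.round(v,3).tolist()) for k,v in ci.items()})
    C=cloud(ci,d)
    for t in "kit_box lid sprocket bearing bush grease_can bolt_jar wrench".split():
        for m in masks_of(n,t)[:4]:
            r=m['region']&(d>0); P=C[r]
            if len(P)==0: continue
            print(t,round(m['conf'],2),np.round(m['box']),'med',np.round(np.median(P,0),3),'z95',np.round(np.percentile(P[:,2],95),3))
print(state()['time'])
E
```

```text
pics
top {'fx': 508.0609906087135, 'fy': 508.0609906087135, 'cx': 317.4449535807013, 'cy': 240.73818343303617, 'T': [[-0.007, 0.99, -0.138, 0.461], [-1.0, -0.007, 0.001, -0.011], [0.0, 0.138, 0.99, 1.018], [0.0, 0.0, 0.0, 1.0]]}
kit_box 0.84 [107. 201. 112. 106.] med [0.574 0.299 0.007] z95 0.073
lid 0.7 [398. 236.  96.  87.] med [ 0.527 -0.258  0.012] z95 0.046
sprocket 0.81 [305. 306.  45.  46.] med [ 0.427 -0.028  0.009] z95 0.023
sprocket 0.3 [395. 233.  97.  90.] med [ 0.527 -0.257  0.012] z95 0.044
bearing 0.9 [341. 252.  34.  35.] med [ 0.545 -0.096  0.021] z95 0.024
bearing 0.73 [288. 222.  18.  18.] med [0.625 0.022 0.01 ] z95 0.013
bearing 0.55 [328. 202.  27.  29.] med [ 0.648 -0.065  0.016] z95 0.019
bush 0.64 [299. 263.  15.  23.] med [0.54  0.013 0.02 ] z95 0.023
grease_can 0.61 [383. 147.  39.  40.] med [ 0.732 -0.174  0.089] z95 0.092
bolt_jar 0.73 [186. 143.  38.  36.] med [0.752 0.209 0.068] z95 0.073
wrench 0.95 [274. 152.  81.  19.] med [0.768 0.002 0.007] z95 0.01
side {'fx': 502.56367415549227, 'fy': 502.56367415549227, 'cx': 308.4111809549269, 'cy': 238.16881722563522, 'T': [[0.984, 0.14, -0.114, 0.507], [-0.181, 0.765, -0.619, -0.531], [0.0, 0.629, 0.777, 0.702], [0.0, 0.0, 0.0, 1.0]]}
kit_box 0.62 [216.  86. 106.  99.] med [0.573 0.3   0.032] z95 0.071
kit_box 0.47 [182. 256.  57.  45.] med [ 0.429 -0.039  0.007] z95 0.021
lid 0.95 [222. 335. 143. 145.] med [ 0.527 -0.274  0.011] z95 0.043
bearing 0.97 [263. 280.  43.  40.] med [ 0.546 -0.104  0.019] z95 0.022
bearing 0.87 [329. 260.  31.  33.] med [ 0.647 -0.073  0.014] z95 0.016
bearing 0.73 [308. 229.  18.  17.] med [0.625 0.023 0.007] z95 0.01
bush 0.93 [260. 235.  21.  25.] med [0.537 0.005 0.015] z95 0.019
grease_can 0.92 [393. 281.  53.  63.] med [ 0.733 -0.196  0.08 ] z95 0.09
bolt_jar 0.57 [348. 123.  32.  46.] med [0.756 0.194 0.047] z95 0.07
wrench 0.75 [377. 206.  42.  73.] med [ 0.768 -0.012  0.006] z95 0.008
0.9
```

View pics/top0.png

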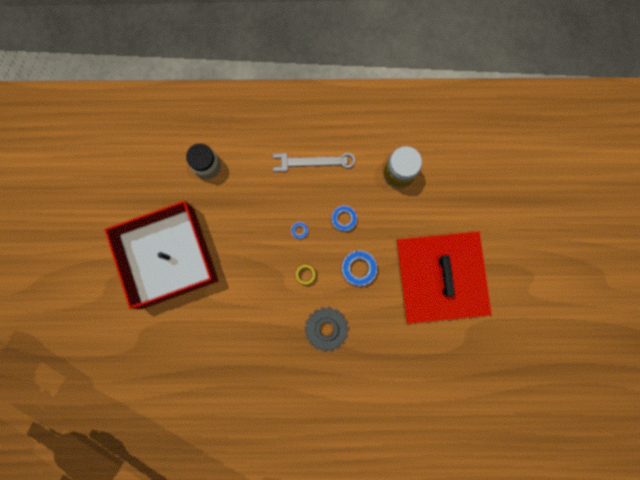

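Run:
```python
from h import *
im=cv2.imread('pics/top0.png'); d=np.load('top0.npy'); ci=camera_info('top'); C=cloud(ci,d)
# top-surface circle centres by height
for n,c,r,z0,z1 in (("sprkt hub",(.427,-.03),.06,.018,.03),("sprkt all",(.427,-.03),.06,.004,.03),("bearA",(.545,-.096),.05,.015,.04),("bearC",(.648,-.068),.05,.010,.04),("bearB",(.625,.022),.03,.006,.03),("bush",(.54,.013),.04,.013,.035),("lid bar",(.527,-.26),.08,.036,.06),("lid plate",(.527,-.26),.13,.006,.02),("box rim",(.57,.3),.14,.06,.08),("post",(.57,.3),.04,.045,.07)):
    m=(np.hypot(C[...,0]-c[0],C[...,1]-c[1])<r)&(C[...,2]>z0)&(C[...,2]<z1)&(d>0)
    P=C[m]
    if len(P)<5: print(n,len(P)); continue
    (cc,w,a)=cv2.minAreaRect((P[:,:2]*1000).astype(np.float32)); (ec,er)=cv2.minEnclosingCircle((P[:,:2]*1000).astype(np.float32))
    print(n,len(P),'rect',np.round(cc,1),np.round(w,1),round(a,1),'circ',np.round(ec,1),round(er,1),'z',np.round(np.median(P[:,2]),4))
s=state();print(s['tool_rot'],camera_info('wrist')['T'])
```

```text
sprkt hub 234 rect [427.4 -28.9] [40.7 42.1] 89.6 circ [427.7 -28.7] 21.7 z 0.022
sprkt all 1295 rect [429.2 -33.4] [108.2 104.6] 36.5 circ [429.3 -30.9] 58.5 z 0.0085
bearA 705 rect [546.5 -94.1] [67.3 69.6] 89.1 circ [546.5 -94.3] 35.0 z 0.021
bearC 368 rect [647.6 -66.1] [50.2 50.4] 45.4 circ [647.4 -65.7] 25.7 z 0.0158
bearB 167 rect [625.4  23.6] [32.6 35.1] 69.9 circ [627.  21.] 20.9 z 0.0103
bush 169 rect [534.6  11.4] [39.4 37.4] 0.0 circ [534.6  12.1] 19.8 z 0.02
lid bar 404 rect [ 528.6 -261.2] [79.6 17.2] 5.4 circ [ 528.6 -261.2] 40.1 z 0.0492
lid plate 6771 rect [ 527.8 -249.4] [168.2 194.4] 5.2 circ [ 528.7 -262.1] 117.4 z 0.012
box rim 1255 rect [571.4 288. ] [161.5 161.2] 19.9 circ [571.3 288.2] 113.3 z 0.0721
post 36 rect [570.7 286.8] [ 9.8 10.6] 1.5 circ [570.9 287.1] 5.7 z 0.055
[-1.21933885e-05  2.20581044e-01  9.75368650e-01 -1.40204538e-05] [[ 4.30535260e-01 -8.71515047e-01 -2.34735835e-01  2.08348804e-01]
 [ 9.02573309e-01  4.15979328e-01  1.11007297e-01  5.91657609e-01]
 [ 9.00725254e-04 -2.59658855e-01  9.65699988e-01  3.74926304e-01]
 [ 0.00000000e+00  0.00000000e+00  0.00000000e+00  1.00000000e+00]]
```

The picture shows the box at (162,255), the sprocket at (327,329) and the bush at (306,275). The three bearings measure 70 mm at (360,269), 51 mm at (344,219) and 35 mm at (300,230), so the 51 mm one is the one meant. The lid is at (445,278). Next I check these positions against the side view.

Run:
```python
from h import *
d=np.load('side0.npy'); ci=camera_info('side'); C=cloud(ci,d)
for n,c,r,z0,z1 in (("sprkt hub",(.427,-.03),.035,.016,.03),("bearC",(.648,-.068),.04,.011,.04),("bush",(.535,.013),.035,.0165,.035),("lid bar",(.527,-.26),.08,.043,.06),("box rim",(.57,.29),.14,.065,.08),("post",(.57,.29),.03,.045,.07)):
    m=(np.hypot(C[...,0]-c[0],C[...,1]-c[1])<r)&(C[...,2]>z0)&(C[...,2]<z1)&(d>0)
    P=C[m]
    if len(P)<5: print(n,len(P)); continue
    (cc,w,a)=cv2.minAreaRect((P[:,:2]*1000).astype(np.float32))
    print(n,len(P),'rect',np.round(cc,1),np.round(w,1),round(a,1),'z',np.round(np.median(P[:,2]),4),np.round(P[:,2].max(),4))
```

```text
sprkt hub 310 rect [428.9 -31.3] [43.3 42.1] 75.3 z 0.0199 0.0239
bearC 458 rect [648.6 -68.7] [51. 50.] 78.3 z 0.0141 0.0175
bush 171 rect [535.8  10.2] [37.8 39.5] 49.0 z 0.0181 0.0208
lid bar 713 rect [ 529.1 -263.5] [79.7 16.6] 4.9 z 0.0485 0.0526
box rim 890 rect [572.  286.1] [161.4 165.4] 19.7 z 0.0701 0.0745
post 34 rect [572. 284.] [ 9.3 10. ] 51.4 z 0.0519 0.0584
```

```bash
python3 -m handwheel '[[[0.0088,-0.033,-0.007,0,0,0],[0.0088,-0.033,-0.007,0,0,0],[0.0088,-0.033,-0.007,0,0,0],[0.0088,-0.033,-0.007,0,0,0],[0.0088,-0.033,-0.007,0,0,0],[0.0088,-0.033,-0.007,0,0,0],[0.0088,-0.033,-0.007,0,0,0],[0.0088,-0.033,-0.007,0,0,0],[0.0088,-0.033,-0.007,0,0,0],[0.0088,-0.033,-0.007,0,0,0],[0.0088,-0.033,-0.007,0,0,0],[0.0088,-0.033,-0.007,0,0,0],[0.0088,-0.033,-0.007,0,0,0],[0.0088,-0.033,-0.007,0,0,0],[0.0088,-0.033,-0.007,0,0,0],[0.0088,-0.033,-0.007,0,0,0],[0.0088,-0.033,-0.007,0,0,0],[0.0088,-0.033,-0.007,0,0,0],[0,0,0,0,0,0],[0,0,0,0,0,0]]]' 0.8
cat > wl.py <<'E'
from h import *
import sys
def look(thing,z,fn=None):
    s=state(); ci=camera_info('wrist'); im,d=grab_frame('wrist')
    if fn: cv2.imwrite(fn,im)
    C=cloud(ci,d)
    for m in masks_of('wrist',thing)[:3]:
        r=m['region']&(d>0)&(C[...,2]>z[0])&(C[...,2]<z[1]); P=C[r]
        if len(P)<10: print(thing,m['conf'],m['box'],len(P)); continue
        cc,w,a=cv2.minAreaRect((P[:,:2]*1000).astype(np.float32))
        print(thing,round(m['conf'],2),np.round(m['box']),np.round(cc,1),np.round(w,1),round(a,1),'z',np.round(np.median(P[:,2])*1000,1),'tcp',np.round(s['tool_pos'],4))
E
python3 -c "
from wl import *
look('sprocket',(.017,.03),'pics/w1.png')"
```

```text
time: 2.57
tool_pos: [0.4273, -0.0312, 0.1051]
tool_rot: [-0.0, 0.222, 0.975, 0.0]
contact_force: [-0.4, -0.2, -0.1]
gripper_width: 0.8
grasp_force: 0.0
sprocket 0.65 [262. 177. 119. 120.] [425.  -29.5] [42.5 43.2] 1.9 z 22.6 tcp [ 0.4273 -0.0312  0.1051]
```

```bash
python3 -m handwheel '[[[0,0.001,-0.02,0,0,0],[0,0,-0.02,0,0,0],[0,0,-0.02,0,0,0],[0,0,-0.016,0,0,0],[0,0,-0.01,0,0,0],[0,0,-0.006,0,0,0],[0,0,-0.005,0,0,0],[0,0,0,0,0,0],[0,0,0,0,0,0]]]'; python3 -m handwheel '[[[0,0,0,0,0,0],[0,0,0,0,0,0],[0,0,0,0,0,0],[0,0,0,0,0,0],[0,0,0,0,0,0],[0,0,0,0,0,0],[0,0,0,0,0,0],[0,0,0,0,0,0],[0,0,0,0,0,0]]]' 0; python3 -m handwheel '[[[0,0,0.005,0,0,0],[0,0,0.01,0,0,0],[0,0,0.02,0,0,0],[0,0,0.03,0,0,0],[0,0,0.03,0,0,0],[0,0,0.03,0,0,0],[0,0,0.015,0,0,0],[0,0,0,0,0,0],[0,0,0,0,0,0]]]'
```

```text
time: 3.42
tool_pos: [0.4279, -0.0287, 0.0089]
tool_rot: [0.001, 0.22, 0.975, 0.0]
contact_force: [0.5, -0.3, 0.2]
gripper_width: 0.801
grasp_force: 0.0
time: 4.17
tool_pos: [0.4283, -0.0293, 0.0097]
tool_rot: [0.001, 0.221, 0.975, -0.0]
contact_force: [-0.7, -0.4, 6.4]
gripper_width: 0.48
grasp_force: 61.7
time: 4.92
tool_pos: [0.4275, -0.0289, 0.1489]
tool_rot: [0.001, 0.221, 0.975, 0.0]
contact_force: [0.0, -0.0, -3.8]
gripper_width: 0.482
grasp_force: 61.5
```

```bash
python3 -m handwheel '[[[0.0131,0.0287,0,0,0,0],[0.0131,0.0287,0,0,0,0],[0.0131,0.0287,0,0,0,0],[0.0131,0.0287,0,0,0,0],[0.0131,0.0287,0,0,0,0],[0.0131,0.0287,0,0,0,0],[0.0131,0.0287,0,0,0,0],[0.0131,0.0287,0,0,0,0],[0.0131,0.0287,0,0,0,0],[0.0131,0.0287,0,0,0,0],[0.0131,0.0287,0,0,0,0],[0,0,0,0,0,0],[0,0,0,0,0,0],[0,0,0,0,0,0]]]'
python3 - <<'E'
from wl import *
look('sprocket',(.05,.20),'pics/w2.png')
im,d=grab_frame('top'); cv2.imwrite('pics/t2.png',im[180:340,60:260].repeat(3,0).repeat(3,1))
E
```

```text
time: 6.08
tool_pos: [0.5698, 0.2861, 0.1453]
tool_rot: [-0.002, 0.22, 0.975, -0.002]
contact_force: [0.1, -0.0, -4.4]
gripper_width: 0.482
grasp_force: 62.3
sprocket 0.96 [224. 197. 194. 185.] [587.5 269.4] [ 86.9 139. ] 50.4 z 144.7 tcp [0.5698 0.2861 0.1453]
```

View pics/w2.png

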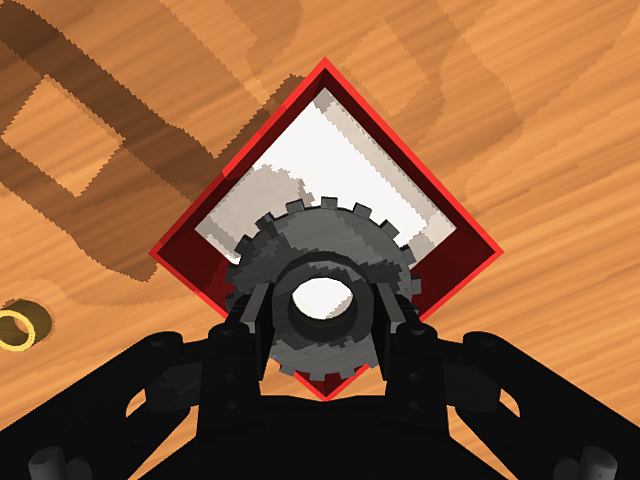

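The wrist picture shows the sprocket held hub-up with its bore at (323,298). The box rim corners are at (325,58), (152,253), (502,253) and (325,400). I'll measure the rim and the sprocket's hub top from this view.

Run:
```python
from wl import *
s=state();ci=camera_info('wrist');im,d=grab_frame('wrist');C=cloud(ci,d)
m=(d>0)&(C[...,2]>.066)&(C[...,2]<.08)&(im[...,2]>120)&(im[...,0]<90)
P=C[m];cc,w,a=cv2.minAreaRect((P[:,:2]*1000).astype(np.float32));print('rim',np.round(cc,1),w,a,np.median(P[:,2]))
print(s['tool_pos'],s['tool_rot'])
v,u=np.mgrid[:480,:640]
m=(d>0)&(np.abs(u-323)<55)&(np.abs(v-300)<55)&(C[...,2]>.135)
q=(u<265)|(u>380)
m=(d>0)&(u>225)&(u<420)&(v>195)&(v<385)
r=np.median(C[m],0);print(r)
h,e=np.histogram(C[m][:,2],bins=np.arange(.0,.2,.004));print([(round(x,3),n) for x,n in zip(e,h) if n>100])
disc=(d>0)&m&(C[...,2]>.138)&(C[...,2]<.150)&(v<290)
P=C[disc];A=np.c_[P[:,:2],np.ones(len(P))];print('disc plane',np.linalg.lstsq(A,P[:,2],rcond=None)[0])
# bore: low points inside image hub
b=m&(C[...,2]<.1)&(np.hypot(u-323,v-298)<40);print('bore px',u[b].mean(),v[b].mean(),b.sum())
```

```text
rim [569.  287.1] (161.00120544433594, 160.7468719482422) 19.780731201171875 0.07389727301387092
[0.57061605 0.28570992 0.14726621] [-7.43252951e-04  2.21093239e-01  9.75252228e-01 -5.64114389e-04]
[0.56250002 0.28335863 0.14657263]
[(np.float64(0.0), np.int64(943)), (np.float64(0.004), np.int64(6528)), (np.float64(0.072), np.int64(289)), (np.float64(0.14), np.int64(626)), (np.float64(0.144), np.int64(12920)), (np.float64(0.148), np.int64(555)), (np.float64(0.152), np.int64(677)), (np.float64(0.156), np.int64(2554)), (np.float64(0.16), np.int64(3314)), (np.float64(0.164), np.int64(434)), (np.float64(0.168), np.int64(488)), (np.float64(0.172), np.int64(541)), (np.float64(0.176), np.int64(514)), (np.float64(0.18), np.int64(487)), (np.float64(0.184), np.int64(1100)), (np.float64(0.188), np.int64(298)), (np.float64(0.192), np.int64(333))]
disc plane [ 0.01485483 -0.00771056  0.14028743]
bore px 322.47148288973386 297.6425855513308 1841
```

```bash
python3 -m handwheel '[[[0,0.001,-0.017,0,0,0],[0,0,-0.017,0,0,0],[0,0,-0.017,0,0,0],[0,0,-0.017,0,0,0],[0,0,-0.017,0,0,0],[0,0,-0.017,0,0,0],[0,0,-0.014,0,0,0],[0,0,-0.007,0,0,0],[0,0,-0.005,0,0,0],[0,0,-0.003,0,0,0],[0,0,-0.002,0,0,0],[0,0,0,0,0,0],[0,0,0,0,0,0]]]'
```

```text
time: 7.37
tool_pos: [0.572, 0.2881, 0.0162]
tool_rot: [0.001, 0.221, 0.975, 0.0]
contact_force: [0.0, -0.7, -3.3]
gripper_width: 0.479
grasp_force: 62.2
```

```bash
python3 -m handwheel '[[[0,0,-0.0015,0,0,0],[0,0,0,0,0,0],[0,0,0,0,0,0]]]'; python3 -m handwheel '[[[0,0,0,0,0,0],[0,0,0,0,0,0],[0,0,0,0,0,0],[0,0,0,0,0,0],[0,0,0,0,0,0],[0,0,0.01,0,0,0],[0,0,0.02,0,0,0],[0,0,0.03,0,0,0],[0,0,0.03,0,0,0],[0,0,0.03,0,0,0],[0,0,0.02,0,0,0],[0,0,0,0,0,0],[0,0,0,0,0,0]]]' 0.8
python3 - <<'E'
from wl import *
look('sprocket',(.008,.035),'pics/w3.png')
E
```

```text
time: 7.62
tool_pos: [0.5723, 0.2883, 0.0149]
tool_rot: [0.001, 0.221, 0.975, 0.001]
contact_force: [0.2, 1.2, -0.5]
gripper_width: 0.475
grasp_force: 62.5
time: 8.7
tool_pos: [0.5725, 0.2883, 0.1564]
tool_rot: [0.002, 0.221, 0.975, 0.001]
contact_force: [-0.4, -0.8, -0.6]
gripper_width: 0.801
grasp_force: 0.0
```

View pics/w3.png

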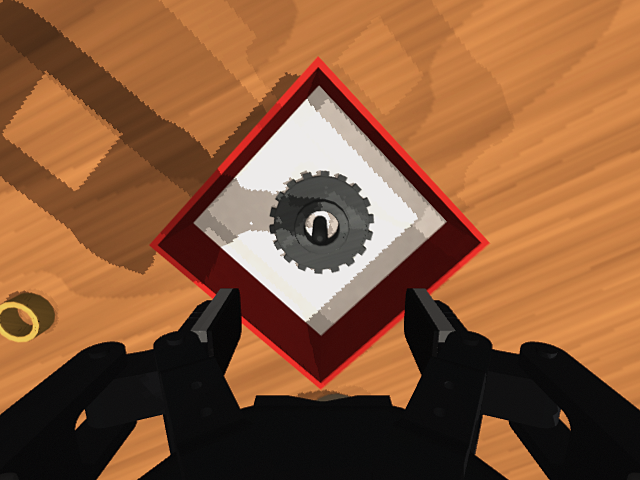

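The sprocket lies flat on the box floor around the post, at (322,222). Next is the bearing.

```bash
python3 -m handwheel '[[[0.0063,-0.0296,0,0,0,0],[0.0063,-0.0296,0,0,0,0],[0.0063,-0.0296,0,0,0,0],[0.0063,-0.0296,0,0,0,0],[0.0063,-0.0296,0,0,0,0],[0.0063,-0.0296,0,0,0,0],[0.0063,-0.0296,-0.009,0,0,0],[0.0063,-0.0296,-0.009,0,0,0],[0.0063,-0.0296,-0.009,0,0,0],[0.0063,-0.0296,-0.009,0,0,0],[0.0063,-0.0296,-0.009,0,0,0],[0.0063,-0.0296,-0.009,0,0,0],[0,0,0,0,0,0],[0,0,0,0,0,0]]]' 0.85;  python3 - <<'E'
from wl import *
look('bearing',(.010,.03),'pics/w4.png')
E
```

```text
time: 9.97
tool_pos: [0.6452, -0.0684, 0.0965]
tool_rot: [-0.003, 0.222, 0.975, 0.0]
contact_force: [0.1, -0.9, -0.6]
gripper_width: 0.848
grasp_force: 0.0
bearing 0.88 [150.  60. 126. 122.] [544.  -94.6] [69.6 69.2] 39.6 z 21.9 tcp [ 0.6452 -0.0684  0.0965]
bearing 0.78 [409. 126.  58.  55.] [622.   22.9] [33.5 33.1] 16.5 z 11.2 tcp [ 0.6452 -0.0684  0.0965]
bearing 0.63 [284. 210.  81.  78.] [644.7 -66.6] [50.6 50.7] 63.8 z 16.3 tcp [ 0.6452 -0.0684  0.0965]
```

```bash
python3 -m handwheel '[[[0,0.001,-0.02,0,0,0],[0,0,-0.02,0,0,0],[0,0,-0.02,0,0,0],[0,0,-0.016,0,0,0],[0,0,-0.01,0,0,0],[0,0,-0.006,0,0,0],[0,0,-0.005,0,0,0],[0,0,0,0,0,0],[0,0,0,0,0,0]]]'; python3 -m handwheel '[[[0,0,0,0,0,0],[0,0,0,0,0,0],[0,0,0,0,0,0],[0,0,0,0,0,0],[0,0,0,0,0,0],[0,0,0,0,0,0],[0,0,0,0,0,0],[0,0,0,0,0,0],[0,0,0,0,0,0]]]' 0; python3 -m handwheel '[[[0,0,0.005,0,0,0],[0,0,0.01,0,0,0],[0,0,0.02,0,0,0],[0,0,0.03,0,0,0],[0,0,0.03,0,0,0],[0,0,0.03,0,0,0],[0,0,0.02,0,0,0],[0,0,0,0,0,0],[0,0,0,0,0,0]]]'
```

```text
time: 10.82
tool_pos: [0.6476, -0.0662, 0.0036]
tool_rot: [0.001, 0.22, 0.975, 0.0]
contact_force: [-0.4, 0.8, -0.1]
gripper_width: 0.848
grasp_force: 0.0
time: 11.57
tool_pos: [0.6482, -0.0667, 0.005]
tool_rot: [0.001, 0.221, 0.975, -0.0]
contact_force: [-1.9, 0.5, 5.9]
gripper_width: 0.571
grasp_force: 60.9
time: 12.32
tool_pos: [0.6478, -0.0665, 0.1496]
tool_rot: [0.002, 0.221, 0.975, 0.0]
contact_force: [-0.7, -0.4, -1.9]
gripper_width: 0.575
grasp_force: 62.3
```

```bash
python3 -m handwheel '[[[-0.0063,0.0295,0,0,0,0],[-0.0063,0.0295,0,0,0,0],[-0.0063,0.0295,0,0,0,0],[-0.0063,0.0295,0,0,0,0],[-0.0063,0.0295,0,0,0,0],[-0.0063,0.0295,0,0,0,0],[-0.0063,0.0295,0,0,0,0],[-0.0063,0.0295,0,0,0,0],[-0.0063,0.0295,0,0,0,0],[-0.0063,0.0295,0,0,0,0],[-0.0063,0.0295,0,0,0,0],[-0.0063,0.0295,0,0,0,0],[0,0,0,0,0,0],[0,0,0,0,0,0],[0,0,0,0,0,0]]]'
python3 - <<'E'
from wl import *
look('bearing',(.1,.20),'pics/w5.png')
E
```

```text
time: 13.57
tool_pos: [0.5703, 0.2869, 0.1453]
tool_rot: [-0.001, 0.22, 0.975, -0.001]
contact_force: [0.3, -0.3, -1.4]
gripper_width: 0.574
grasp_force: 62.4
bearing 0.57 [263. 244. 118. 120.] [567.6 286.9] [49.  51.4] 65.2 z 156.5 tcp [0.5703 0.2869 0.1453]
```

View pics/w5.png

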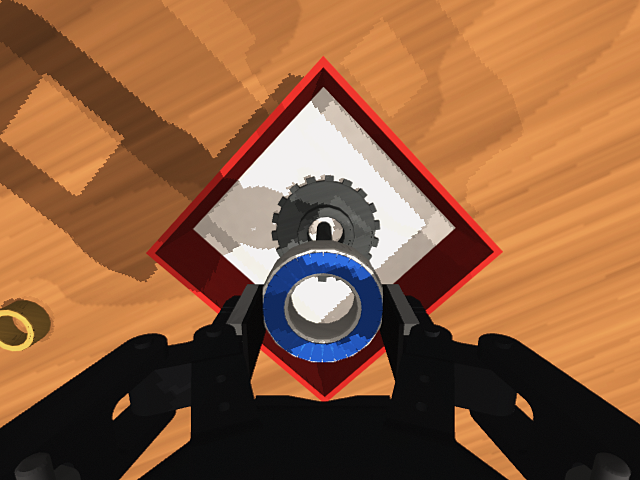

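The bearing is held level, with its bore at (323,305) over the post. Lowering it onto the sprocket.

```bash
python3 -m handwheel '[[[0,0,-0.017,0,0,0],[0,0,-0.017,0,0,0],[0,0,-0.017,0,0,0],[0,0,-0.017,0,0,0],[0,0,-0.017,0,0,0],[0,0,-0.014,0,0,0],[0,0,-0.008,0,0,0],[0,0,-0.005,0,0,0],[0,0,-0.003,0,0,0],[0,0,-0.001,0,0,0],[0,0,0,0,0,0],[0,0,0,0,0,0]]]'; python3 -m handwheel '[[[0,0,-0.0015,0,0,0],[0,0,0,0,0,0],[0,0,0,0,0,0]]]'; python3 -m handwheel '[[[0,0,0,0,0,0],[0,0,0,0,0,0],[0,0,0,0,0,0],[0,0,0,0,0,0],[0,0,0,0,0,0],[0,0,0.01,0,0,0],[0,0,0.02,0,0,0],[0,0,0.03,0,0,0],[0,0,0.03,0,0,0],[0,0,0.03,0,0,0],[0,0,0,0,0,0],[0,0,0,0,0,0]]]' 0.85
python3 - <<'E'
from wl import *
look('bearing',(.035,.055),'pics/w6.png')
E
```

```text
time: 14.67
tool_pos: [0.5721, 0.2879, 0.0328]
tool_rot: [0.001, 0.221, 0.975, 0.0]
contact_force: [0.1, 0.4, -1.9]
gripper_width: 0.573
grasp_force: 62.4
time: 14.92
tool_pos: [0.5723, 0.2881, 0.032]
tool_rot: [0.001, 0.221, 0.975, 0.001]
contact_force: [-2.4, -0.1, 5.1]
gripper_width: 0.574
grasp_force: 63.2
time: 15.92
tool_pos: [0.5733, 0.2884, 0.1543]
tool_rot: [0.003, 0.221, 0.975, 0.002]
contact_force: [-0.6, 0.1, -0.1]
gripper_width: 0.853
grasp_force: 0.0
bearing 0.83 [286. 199.  70.  68.] [569.5 288.5] [50.4 50.9] 63.8 z 43.3 tcp [0.5733 0.2884 0.1543]
```

View pics/w6.png

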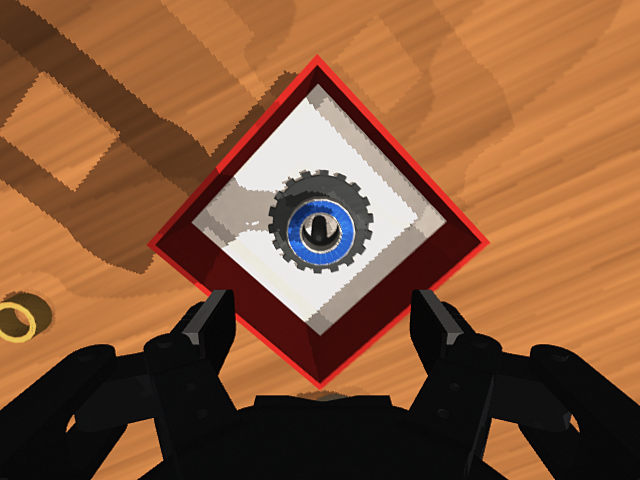

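The bearing lies flat on the sprocket at (321,232), with its top at 43 mm. Next is the bush.

```bash
python3 -m handwheel '[[[-0.0037,-0.0277,0,0,0,0],[-0.0037,-0.0277,0,0,0,0],[-0.0037,-0.0277,0,0,0,0],[-0.0037,-0.0277,0,0,0,0],[-0.0037,-0.0277,0,0,0,0],[-0.0037,-0.0277,0,0,0,0],[-0.0037,-0.0277,-0.012,0,0,0],[-0.0037,-0.0277,-0.012,0,0,0],[-0.0037,-0.0277,-0.012,0,0,0],[-0.0037,-0.0277,-0.012,0,0,0],[0,0,0,0,0,0],[0,0,0,0,0,0],[0,0,0,0,0,0]]]' 0.75;  python3 - <<'E'
from wl import *
look('bush',(.014,.03),'pics/w7.png')
E
```

```text
time: 17.1
tool_pos: [0.5338, 0.011, 0.1013]
tool_rot: [-0.001, 0.221, 0.975, 0.0]
contact_force: [0.5, -0.9, 0.5]
gripper_width: 0.75
grasp_force: 0.0
bush 0.9 [292. 215.  62.  58.] [531.8  11.5] [38.7 38.9] 22.8 z 20.5 tcp [0.5338 0.011  0.1013]
```

```bash
python3 -m handwheel '[[[0,0,-0.02,0,0,0],[0,0,-0.02,0,0,0],[0,0,-0.02,0,0,0],[0,0,-0.016,0,0,0],[0,0,-0.01,0,0,0],[0,0,-0.006,0,0,0],[0,0,-0.004,0,0,0],[0,0,0,0,0,0],[0,0,0,0,0,0]]]'; python3 -m handwheel '[[[0,0,0,0,0,0],[0,0,0,0,0,0],[0,0,0,0,0,0],[0,0,0,0,0,0],[0,0,0,0,0,0],[0,0,0,0,0,0],[0,0,0,0,0,0],[0,0,0,0,0,0],[0,0,0,0,0,0]]]' 0; python3 -m handwheel '[[[0,0,0.005,0,0,0],[0,0,0.01,0,0,0],[0,0,0.02,0,0,0],[0,0,0.03,0,0,0],[0,0,0.03,0,0,0],[0,0,0.03,0,0,0],[0,0,0.02,0,0,0],[0,0,0,0,0,0],[0,0,0,0,0,0]]]'; python3 -m handwheel '[[[0.0037,0.0276,0,0,0,0],[0.0037,0.0276,0,0,0,0],[0.0037,0.0276,0,0,0,0],[0.0037,0.0276,0,0,0,0],[0.0037,0.0276,0,0,0,0],[0.0037,0.0276,0,0,0,0],[0.0037,0.0276,0,0,0,0],[0.0037,0.0276,0,0,0,0],[0.0037,0.0276,0,0,0,0],[0.0037,0.0276,0,0,0,0],[0,0,0,0,0,0],[0,0,0,0,0,0],[0,0,0,0,0,0]]]'
python3 - <<'E'
from wl import *
look('bush',(.1,.20),'pics/w8.png')
E
```

```text
time: 17.95
tool_pos: [0.5352, 0.0108, 0.0071]
tool_rot: [0.001, 0.22, 0.975, 0.0]
contact_force: [0.0, -0.2, 0.4]
gripper_width: 0.747
grasp_force: 0.0
time: 18.7
tool_pos: [0.5355, 0.0106, 0.0079]
tool_rot: [0.001, 0.221, 0.975, 0.0]
contact_force: [-1.5, 0.2, 5.2]
gripper_width: 0.436
grasp_force: 59.6
time: 19.45
tool_pos: [0.5353, 0.0105, 0.1531]
tool_rot: [0.002, 0.221, 0.975, 0.0]
contact_force: [-0.7, -0.0, -0.7]
gripper_width: 0.433
grasp_force: 60.3
time: 20.53
tool_pos: [0.5702, 0.2859, 0.149]
tool_rot: [-0.002, 0.22, 0.975, -0.001]
contact_force: [0.3, -0.2, -1.9]
gripper_width: 0.436
grasp_force: 60.5
bush 0.66 [274. 250.  95. 101.] [567.  286.7] [38. 40.] 64.9 z 160.9 tcp [0.5702 0.2859 0.149 ]
```

View pics/w8.png

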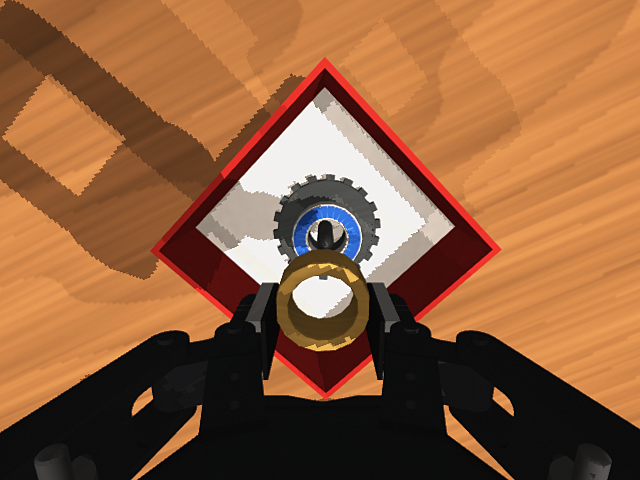

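The bush is held upright, with its bore at (322,297). Lowering it onto the bearing.

```bash
python3 -m handwheel '[[[0,0,-0.017,0,0,0],[0,0,-0.017,0,0,0],[0,0,-0.017,0,0,0],[0,0,-0.017,0,0,0],[0,0,-0.015,0,0,0],[0,0,-0.008,0,0,0],[0,0,-0.006,0,0,0],[0,0,-0.003,0,0,0],[0,0,-0.001,0,0,0],[0,0,0,0,0,0],[0,0,0,0,0,0]]]'; python3 -m handwheel '[[[0,0,-0.0025,0,0,0],[0,0,0,0,0,0],[0,0,0,0,0,0]]]'; python3 -m handwheel '[[[0,0,0,0,0,0],[0,0,0,0,0,0],[0,0,0,0,0,0],[0,0,0,0,0,0],[0,0,0,0,0,0],[0,0,0.01,0,0,0],[0,0,0.02,0,0,0],[0,0,0.03,0,0,0],[0,0,0.03,0,0,0],[0,0,0.02,0,0,0],[0,0,0,0,0,0],[0,0,0,0,0,0]]]' 0.75
python3 - <<'E'
from wl import *
look('bush',(.050,.075),'pics/w9.png')
look('bearing',(.035,.055))
E
```

```text
time: 21.55
tool_pos: [0.5721, 0.287, 0.0514]
tool_rot: [0.001, 0.221, 0.975, 0.0]
contact_force: [-0.1, 0.5, -0.9]
gripper_width: 0.437
grasp_force: 60.5
time: 21.8
tool_pos: [0.5726, 0.2871, 0.0499]
tool_rot: [0.001, 0.22, 0.975, 0.001]
contact_force: [-0.6, -1.8, 6.0]
gripper_width: 0.436
grasp_force: 61.2
time: 22.8
tool_pos: [0.5726, 0.2871, 0.1605]
tool_rot: [0.002, 0.221, 0.975, 0.001]
contact_force: [-0.5, -0.5, -0.0]
gripper_width: 0.752
grasp_force: 0.0
bush 0.57 [292. 207.  59.  57.] [568.8 287.9] [38.5 38.9] 64.2 z 62.4 tcp [0.5726 0.2871 0.1605]
bearing 0.9 [290. 201.  71.  56.] [564.7 290.7] [50.5 40.3] 63.6 z 43.1 tcp [0.5707 0.2864 0.1568]
```

View pics/w9.png

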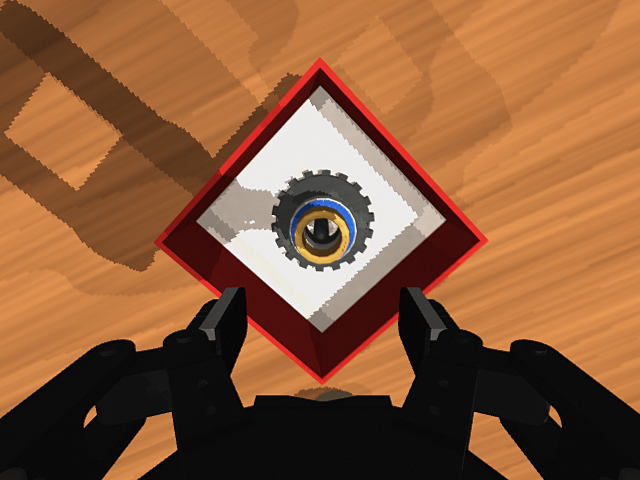

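The bush sits on the bearing with its top at 62 mm, at (322,238). Now the lid.

```bash
python3 -m handwheel '[[[-0.0027,-0.0343,0,0,0,1.92],[-0.0027,-0.0343,0,0,0,1.92],[-0.0027,-0.0343,0,0,0,1.92],[-0.0027,-0.0343,0,0,0,1.92],[-0.0027,-0.0343,0,0,0,1.92],[-0.0027,-0.0343,0,0,0,1.92],[-0.0027,-0.0343,0,0,0,1.92],[-0.0027,-0.0343,0,0,0,1.92],[-0.0027,-0.0343,0,0,0,1.92],[-0.0027,-0.0343,0,0,0,1.92],[-0.0027,-0.0343,0,0,0,1.92],[-0.0027,-0.0343,0,0,0,1.92],[-0.0027,-0.0343,0,0,0,1.92],[-0.0027,-0.0343,0,0,0,1.92],[-0.0027,-0.0343,0,0,0,1.92],[-0.0027,-0.0343,0,0,0,1.92],[0,0,0,0,0,0],[0,0,0,0,0,0],[0,0,0,0,0,0]]]' 0.6;  python3 - <<'E'
from wl import *
look('lid',(.04,.06))
s=state();R=__import__('scipy.spatial.transform',fromlist=['x']).Rotation.from_quat(np.roll(s['tool_rot'],-1)).as_matrix();print(np.degrees(np.arctan2(R[1,1],R[0,1])),s['joint_pos'])
E
```

```text
time: 24.58
tool_pos: [0.5276, -0.2614, 0.1564]
tool_rot: [-0.001, -0.045, 0.999, 0.001]
contact_force: [0.2, -0.5, 0.3]
gripper_width: 0.601
grasp_force: 0.0
95.30278478523418 [-5.85094430e-01  2.54175894e-02  1.76768313e+00  2.87356758e-04
  1.35011001e+00 -2.24850561e+00]
```

```bash
python3 - <<'E'
from wl import *
ci=camera_info('wrist');im,d=grab_frame('wrist');C=cloud(ci,d)
m=(d>0)&(C[...,2]>.042)&(C[...,2]<.056)&(np.hypot(C[...,0]-.53,C[...,1]+.262)<.06)
print(cv2.minAreaRect((C[m][:,:2]*1000).astype(np.float32)),np.median(C[m][:,2]))
E
python3 -m handwheel '[[[0,0,-0.02,0,0,0],[0,0,-0.02,0,0,0],[0,0,-0.02,0,0,0],[0,0,-0.02,0,0,0],[0,0,-0.02,0,0,0],[0,0,-0.015,0,0,0],[0,0,-0.01,0,0,0],[0,0,-0.0065,0,0,0],[0,0,0,0,0,0],[0,0,0,0,0,0]]]'
```

```text
((525.703857421875, -262.7734680175781), (79.05751037597656, 15.882133483886719), 5.634709358215332) 0.050674550238212906
time: 25.57
tool_pos: [0.5286, -0.2619, 0.0267]
tool_rot: [0.0, -0.046, 0.999, -0.0]
contact_force: [-0.1, -0.1, -0.6]
gripper_width: 0.601
grasp_force: 0.0
```

```bash
python3 -m handwheel '[[[0,0,0,0,0,0],[0,0,0,0,0,0],[0,0,0,0,0,0],[0,0,0,0,0,0],[0,0,0,0,0,0],[0,0,0,0,0,0],[0,0,0,0,0,0],[0,0,0,0,0,0],[0,0,0,0,0,0],[0,0,0,0,0,0],[0,0,0,0,0,0],[0,0,0,0,0,0]]]' 0; python3 -m handwheel '[[[0,0,0.005,0,0,0],[0,0,0.01,0,0,0],[0,0,0.02,0,0,0],[0,0,0.025,0,0,0],[0,0,0.025,0,0,0],[0,0,0.025,0,0,0],[0,0,0.025,0,0,0],[0,0,0.015,0,0,0],[0,0,0,0,0,0],[0,0,0,0,0,0]]]'
```

```text
time: 26.57
tool_pos: [0.5291, -0.2626, 0.0277]
tool_rot: [0.001, -0.046, 0.999, -0.001]
contact_force: [-1.0, 1.0, 7.0]
gripper_width: 0.171
grasp_force: 61.4
time: 27.4
tool_pos: [0.5283, -0.2622, 0.1769]
tool_rot: [0.0, -0.046, 0.999, -0.0]
contact_force: [1.0, 0.9, -3.7]
gripper_width: 0.17
grasp_force: 60.2
```

```bash
python3 -m handwheel '[[[0.0024,0.0305,0,0,0,0.8],[0.0024,0.0305,0,0,0,0.8],[0.0024,0.0305,0,0,0,0.8],[0.0024,0.0305,0,0,0,0.8],[0.0024,0.0305,0,0,0,0.8],[0.0024,0.0305,0,0,0,0.8],[0.0024,0.0305,0,0,0,0.8],[0.0024,0.0305,0,0,0,0.8],[0.0024,0.0305,0,0,0,0.8],[0.0024,0.0305,0,0,0,0.8],[0.0024,0.0305,0,0,0,0.8],[0.0024,0.0305,0,0,0,0.8],[0.0024,0.0305,0,0,0,0.8],[0.0024,0.0305,0,0,0,0.8],[0.0024,0.0305,0,0,0,0.8],[0.0024,0.0305,0,0,0,0.8],[0.0024,0.0305,0,0,0,0.8],[0.0024,0.0305,0,0,0,0.8],[0,0,0,0,0,0],[0,0,0,0,0,0]]]'; python3 -m handwheel '[[[0,0,0,0,0,0],[0,0,0,0,0,0],[0,0,0,0,0,0]]]'
python3 - <<'E'
from wl import *
print(state()['tool_pos'])
for n in ('top','wrist','side'):
    ci=camera_info(n);im,d=grab_frame(n);C=cloud(ci,d); cv2.imwrite(f'pics/lid_{n}.png',im)
    print(n)
    m=(d>0)&(np.hypot(C[...,0]-.571,C[...,1]-.287)<.13)&(im[...,2]>100)&(im[...,1]<90)&(C[...,2]>.145)&(C[...,2]<.185)
    P=C[m]
    if len(P)>50:
        print('lid',cv2.minAreaRect((P[:,:2]*1000).astype(np.float32)),np.median(P[:,2]), np.linalg.lstsq(np.c_[P[:,:2]-[.571,.287],np.ones(len(P))],P[:,2],rcond=None)[0])
E
```

```text
time: 29.07
tool_pos: [0.5697, 0.2877, 0.1731]
tool_rot: [-0.002, -0.172, 0.985, -0.001]
contact_force: [0.4, -0.4, -3.4]
gripper_width: 0.176
grasp_force: 60.4
time: 29.32
tool_pos: [0.5711, 0.2856, 0.1755]
tool_rot: [-0.001, -0.17, 0.985, -0.0]
contact_force: [0.6, 0.1, -2.8]
gripper_width: 0.172
grasp_force: 60.4
[0.57114715 0.28564739 0.17549698]
top
lid ((579.8800048828125, 261.17950439453125), (169.3302764892578, 117.13109588623047), 19.34555435180664) 0.16016448241335712 [-0.00286163 -0.00057322  0.16015295]
wrist
lid ((563.0795288085938, 282.7821350097656), (156.03330993652344, 169.64468383789062), 19.581069946289062) 0.1611665871112146 [-0.00327429  0.00105141  0.16107407]
side
lid ((572.6497192382812, 284.3947448730469), (169.90170288085938, 171.97451782226562), 19.491804122924805) 0.15864075974528125 [-0.00036081 -0.00200229  0.15865735]
```

```bash
python3 -m handwheel '[[[0,0.001,-0.015,0,0,0],[0,0,-0.015,0,0,0],[0,0,-0.015,0,0,0],[0,0,-0.015,0,0,0],[0,0,-0.009,0,0,0],[0,0,-0.006,0,0,0],[0,0,-0.004,0,0,0],[0,0,-0.002,0,0,0],[0,0,0,0,0,0],[0,0,0,0,0,0]]]'; python3 -m handwheel '[[[0,0,-0.002,0,0,0],[0,0,-0.001,0,0,0],[0,0,0,0,0,0],[0,0,0,0,0,0]]]'
python3 - <<'E'
from wl import *
for n in ('top','side'):
    ci=camera_info(n);im,d=grab_frame(n);C=cloud(ci,d)
    m=(d>0)&(np.hypot(C[...,0]-.571,C[...,1]-.287)<.13)&(im[...,2]>100)&(im[...,1]<90)&(C[...,2]>.07)&(C[...,2]<.1)
    P=C[m]; print(n,cv2.minAreaRect((P[:,:2]*1000).astype(np.float32)),np.median(P[:,2]), np.linalg.lstsq(np.c_[P[:,:2]-[.571,.287],np.ones(len(P))],P[:,2],rcond=None)[0])
E
```

```text
time: 30.3
tool_pos: [0.572, 0.2881, 0.0961]
tool_rot: [0.001, -0.171, 0.985, 0.0]
contact_force: [0.7, 0.7, -2.7]
gripper_width: 0.174
grasp_force: 60.3
time: 30.63
tool_pos: [0.5717, 0.288, 0.0927]
tool_rot: [0.0, -0.171, 0.985, 0.0]
contact_force: [-0.5, 0.1, -2.6]
gripper_width: 0.17
grasp_force: 60.5
top ((581.1517333984375, 261.37640380859375), (169.21481323242188, 112.86089324951172), 19.226533889770508) 0.07744565074155424 [ 4.53144374e-04 -9.37353462e-05  7.74195908e-02]
side ((573.2371215820312, 285.8238220214844), (169.390380859375, 172.41343688964844), 19.51409339904785) 0.07526471511766053 [ 0.00196813 -0.00140839  0.07527695]
```

```bash
python3 -m handwheel '[[[0,0,-0.001,0,0,0],[0,0,-0.001,0,0,0],[0,0,0,0,0,0],[0,0,0,0,0,0]]]'; python3 -m handwheel '[[[0,0,0,0,0,0],[0,0,0,0,0,0],[0,0,0,0,0,0],[0,0,0,0,0,0],[0,0,0,0,0,0],[0,0,0,0,0,0],[0,0,0.01,0,0,0],[0,0,0.02,0,0,0],[0,0,0.03,0,0,0],[0,0,0.03,0,0,0],[0,0,0.03,0,0,0],[0,0,0,0,0,0]]]' 0.6; python3 -m handwheel '[[[-0.02,-0.03,0,0,0,0],[-0.02,-0.03,0,0,0,0],[-0.02,-0.03,0,0,0,0],[-0.02,-0.03,0,0,0,0],[-0.02,-0.03,0,0,0,0],[-0.02,-0.03,0,0,0,0],[0,-0.03,0,0,0,0],[0,-0.03,0,0,0,0],[0,0,0,0,0,0]]]'
python3 - <<'E'
from wl import *
for n in ('top','side'):
    ci=camera_info(n);im,d=grab_frame(n);C=cloud(ci,d); cv2.imwrite(f'pics/end_{n}.png',im)
    m=(d>0)&(np.hypot(C[...,0]-.571,C[...,1]-.287)<.13)&(im[...,2]>100)&(im[...,1]<90)&(C[...,2]>.07)&(C[...,2]<.1)
    P=C[m]; print(n,cv2.minAreaRect((P[:,:2]*1000).astype(np.float32)),np.median(P[:,2]), np.linalg.lstsq(np.c_[P[:,:2]-[.571,.287],np.ones(len(P))],P[:,2],rcond=None)[0])
E
```

```text
time: 31.07
tool_pos: [0.5717, 0.288, 0.0927]
tool_rot: [0.0, -0.171, 0.985, -0.0]
contact_force: [-5.2, -1.4, 7.1]
gripper_width: 0.172
grasp_force: 61.9
time: 32.07
tool_pos: [0.575, 0.2893, 0.22]
tool_rot: [0.007, -0.171, 0.985, 0.001]
contact_force: [0.5, 0.6, 1.9]
gripper_width: 0.602
grasp_force: 0.0
time: 32.82
tool_pos: [0.4513, 0.0442, 0.2112]
tool_rot: [0.001, -0.168, 0.986, -0.001]
contact_force: [-0.5, 0.4, 0.6]
gripper_width: 0.602
grasp_force: 0.0
top ((571.7280883789062, 288.08843994140625), (168.6456756591797, 169.0074462890625), 19.60324478149414) 0.07743278593310932 [0.00050646 0.00128587 0.07745175]
side ((572.8502807617188, 287.51544189453125), (170.12789916992188, 173.2621307373047), 19.370769500732422) 0.07523674836741567 [ 0.0017899  -0.00104848  0.07531103]
```

View pics/end_side.png

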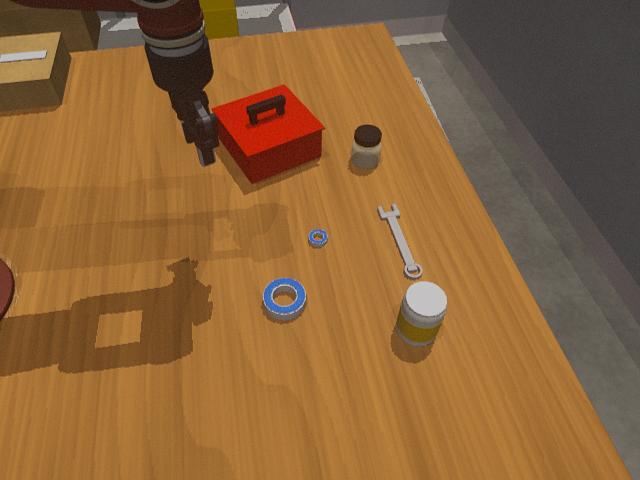

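The lid sits level on the box at (268,125), with its top at 77 mm. The jar, can and wrench have not moved.

```bash
python3 -c "
from plant import job_done
print(job_done())"
```

```text
the job is handed in; nothing more can be done
None
```

I stacked the sprocket (hub up), bearing and bush over the post in that order, put the lid on level and fully down, left the can, jar and wrench where they were, and handed the job in at about 33 s.

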